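Shut the parts chest and slide its lock bar across

ROBOT

A 7-joint arm with a two-finger parallel gripper is mounted at the origin on the work surface. World frame = base frame: x ahead of the robot, y to its left, z up, the work surface at z = 0. Lengths are in m, angles in rad, forces in N, time in s.
With the tool pointing down it reaches from about 0.425 to 0.925 m from the base axis. Payload 6.8 kg.
Tool frame: the origin (TCP) lies at the very end of the fingers, on their centre line; the grasp point (between the pads) lies r.grip_depth behind it (r.grip_depth is the distance from the TCP to the grasp point, in m); z points along the fingers, x is the direction in which the jaws open and shut, and the axes are right-handed (so a half turn about z gives the same grasp; the last joint's range is limited). The gripper opens to 85 mm and grips with 20 to 120 N. Pads are 22 mm wide; open, the fingers measure 114 mm over their backs; the gripper's body (76 mm by 85 mm) begins 54 mm behind the grasp point. The pads swing forward as they close: fully open they stand 13 mm farther back than shut.
Start: joints at [-1.355, 0.477, 0.022, 1.555, -0.011, 1.109, -0.083], TCP at [0.215, 0.64, 0.231] pointing down, gripper open.
Joint ranges: [-2.96, 2.96], [-0.34, 2.1], [-1.41, 1.46], [0.24, 2.44], [-1.37, 4.51], [0.17, 1.92], [-2.96, 2.96]. Speed limits (rad/s): [2.39, 2.39, 3.14, 3.14, 3.14, 3.14, 3.14].

INTERFACE

Orientations are given as a rotation vector (axis times angle).
In Python, from bench import readout, grab_frame, workorder, r gives the robot as it stands.
- The arm moves only by the shell command python3 -m handwheel 'ROWS' [FORCE]. ROWS is text: rows parted by semicolons, each of 7 numbers parted by spaces: the shift along the tool's x, y, z in mm, then the turn, a rotation vector about the tool's x, y, z in degrees, then the finger opening in mm, from 0 to 85.4. A call has 1 to 12 rows; each row is the pose to reach, as a shift and turn from the pose commanded when the call began, along the tool's axes at that moment; what a row does not reach only later rows make up. A row lasts 1/8 s, in which the tool goes at most 62.5 mm and 10.7 degrees, less where a joint would pass 70% of its speed; a pose out of reach is approached as far as the arm can. A call with a gripper value outside its range is refused whole. The fingers move at their own pace and stop on an object; FORCE is the grip in N (left out, the last holds). Time passes only in rows, so rows that repeat a pose let the fingers close. It gives the time, the measured TCP pose, the force and the opening at its end, in the units of the state.
- readout.get_obs(): the state, without advancing time (a new reading comes with each control period).
- grab_frame(name): name is "scene" or "top" or "wrist"; returns a dict with "pixels" (480x640x3 uint8, red, green, blue), "fx", "fy", "cx", "cy" (pixels), "rvec" (rotation vector, rad) and "tvec" (3), from world to camera coordinates, as OpenCV has them. Camera axes: x right, y down, z forward; pixel columns grow to the right and rows downward; lengths in m; the calibration is good to about 2 mm. A picture is of the moment at which its call begins. There is no depth.
- workorder.hand_in(): hands the job in, once; it reports no verdict.
The state is a dict: "clock": time; "joints": joint angles; "qvel": joint speeds; "tau": joint torques, N m; "tcp_pos": TCP position; "orientation": TCP orientation; "contact_force": force on the tool from outside, world axes, zero at the start; "moment": the same for the moment, N m; "grip_width": finger opening in m.
Only numpy, scipy, OpenCV 4.12 (cv2) and the standard library are available. Lean on these libraries where they do the work, as an engineer would, in place of code of your own. Each camera call takes 0.05 s, during which the arm holds its last target.

TASK

Lock up the low two-drawer parts chest: with the fingertips push both drawers fully shut, in either order, and only then push the upright tab on the chest's top all the way to the end of its travel, towards the left of the chest as you face its front, so that the lock bar's tongues cover the drawers. Only push: lift nothing, leave the small parts lying in their drawers, and do not disturb the other things on the table or on the chest. Finish with the hand clear of everything.

Things in the scene. Friction and masses are not known exactly. Their poses are not given: they have to be found in the camera images.
- chest: White painted metal parts chest, fixed to the table: 200 mm deep (its x, -100 to +100), 330 mm wide (its y), 75 mm high. Origin at the centre of its underside; front faces its own -x, +y is to the left as one faces the front, z up. Two drawers side by side, right-hand pillar and centre pillar (45 mm wide) flush with the shut drawers' faces, at chest x = -112 mm.
- drawer_left (a joint): How far the left drawer is out, in m: 0 fully shut (against its stop), grows as it slides out along chest -x, at most 0.125. Starts 0.05 to 0.10. It stays where it is left; about 1.5 N of friction plus 8 N per m/s, moving mass 0.5 kg.
- drawer_right (a joint): The same for the right drawer.
- drawer_left_face (a point): Middle of the outer face of the left drawer's front, 40 mm above the table; moves with it; when shut at chest (-0.112, 0.0975). Flat white plate 112 mm wide (chest y), 10 to 70 mm above the table. At mid-width a knob (18 mm across, sticking out 16 mm, axis 26 mm above the table). The tray behind is open on top, walls up to 52 mm above the table.
- drawer_right_face (a point): The same for the right drawer; when shut at chest (-0.112, -0.0625).
- lock_bar (a joint): How far the lock bar has slid towards chest +y, in m: 0 unlocked, 0.050 fully locked (at its stop). Starts 0 to 0.006. Stays where left; about 2 N of friction plus 8 N per m/s. Its two tongues, 28 mm wide, 80 mm either side of the tab, hang over the chest's front edge to 50 mm above the table, 7 mm proud: before the pillars if unlocked, before the drawers' right edges if locked.
- lock_tab (a point): Middle of the upright steel tab of the lock bar, 95.5 mm above the table; moves with it; unlocked at chest (-0.082, -0.0625). The tab is 30 mm along chest x, 10 mm along chest y, 83 to 109 mm above the table. It stands on the bar, a flat strip 40 x 196 mm (chest x, y) on the chest's top, upper side at 83 mm, front edge 12 mm behind the shut drawers' faces.
- seal_ring_center (a point): Centre of a loose black rubber ring, 44 mm across, 16 mm high, lying in one of the drawers. Must stay in it.
- cartridge_center (a point): Centre of a loose blue cylindrical filter cartridge, 38 mm across, 32 mm high, standing in the other drawer. Must stay in it.
- clamp_ring_center (a point): Bystander: centre of a steel ring, 60 mm across, 18 mm high, lying loose on the rear of the chest's top.
- filter: Bystander: upright blue filter can with a white band, 77 mm across, 82 mm high; origin at the centre of its underside.
- carton: Bystander: cardboard carton 110 x 80 x 70 mm high; origin at the centre of its underside.
- tape_roll: Bystander: roll of clear tape lying flat, 90 mm across, 45 mm high; origin at the centre of its underside.
- spray_can: Bystander: upright white can, 56 mm across, 130 mm high; origin at the centre of its underside.
- screwdriver: Bystander: screwdriver lying on the table; origin at its underside, its length along its x.
- gasket_pack: Bystander: flat black packet 75 x 75 x 12 mm; origin at the centre of its underside.
There are look-alikes about, which are no part of the job. Of the things shaped like the part that bears cartridge_center, the blue one is meant.

How it is judged:
By the outcome, as a careful person would: the job done as asked, in the order asked, and still so for the second after the job is handed in, with the robot touching nothing.
It also fails if it takes over 58 s, if anything falls off the work surface, if the arm or the gripper's body presses on something with over 40 N, if the wrist force passes 120 N, or if a joint passes its speed limit or range.

## Working session

There is one attempt and no reset: what is moved stays moved. The work goes in short steps, Python scripts to look and compute and a shell command to move; the robot and the scene stay as the last step left them, time stands still between calls to the robot, and variables do not carry over. Pictures are saved under pics/ and viewed, and the job is handed in when it is done.

```bash
mkdir -p pics; ls; cat > h.py <<'E'
import numpy as np, cv2
from bench import readout, grab_frame, workorder, r
def snap(n,f):
    d=grab_frame(n); cv2.imwrite('pics/'+f,d['pixels'][:,:,::-1]); 
    np.savez('pics/'+f+'.npz',**{k:np.array(v) for k,v in d.items()}); return d
def load(f): return dict(np.load('pics/'+f+'.npz'))
def K(d): return np.array([[d['fx'],0,d['cx']],[0,d['fy'],d['cy']],[0,0,1]],float)
def pix(d,u,v,z):
    R=cv2.Rodrigues(np.array(d['rvec'],float))[0]; t=np.array(d['tvec'],float).ravel()
    C=-R.T@t; w=R.T@np.linalg.inv(K(d))@np.array([u,v,1.]); s=(z-C[2])/w[2]; return C+s*w
def proj(d,P):
    return cv2.projectPoints(np.array(P,float).reshape(-1,3),np.array(d['rvec'],float),np.array(d['tvec'],float),K(d),None)[0].reshape(-1,2)
E
python3 - <<'E'
from h import *
np.set_printoptions(precision=4,suppress=True)
for n in("scene","top","wrist"): snap(n,n+'0.png')
print(readout.get_obs(), r.grip_depth)
E
```

```text
pics
{'clock': 0.15, 'joints': array([-1.3551,  0.4776,  0.0223,  1.5562, -0.0115,  1.1093, -0.0831]), 'qvel': array([-0.0009, -0.0037,  0.001 , -0.0035, -0.    , -0.0001,  0.0005]), 'tau': array([  0.0025, -59.6925,   1.6099, -28.1491,   0.0126,   0.0066,
        -0.    ]), 'tcp_pos': array([0.2146, 0.6395, 0.2305]), 'orientation': array([ 2.5497,  1.8338, -0.0017]), 'contact_force': array([0.095 , 0.5709, 0.5714]), 'moment': array([ 0.055 ,  0.0405, -0.0242]), 'grip_width': 0.08527783605711284} 0.0187
```

View pics/scene0.png

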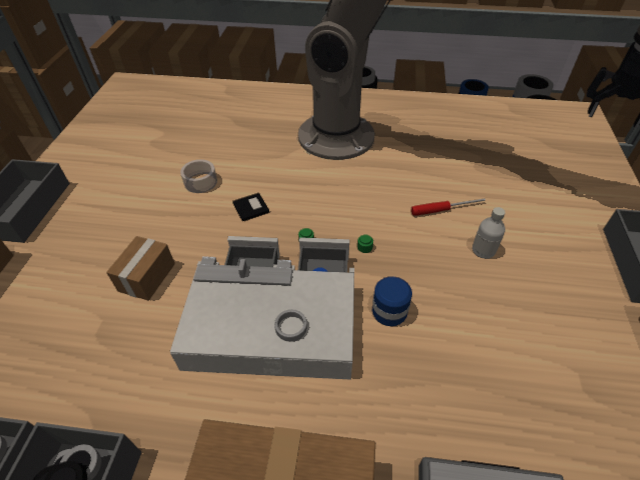

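View pics/top0.png

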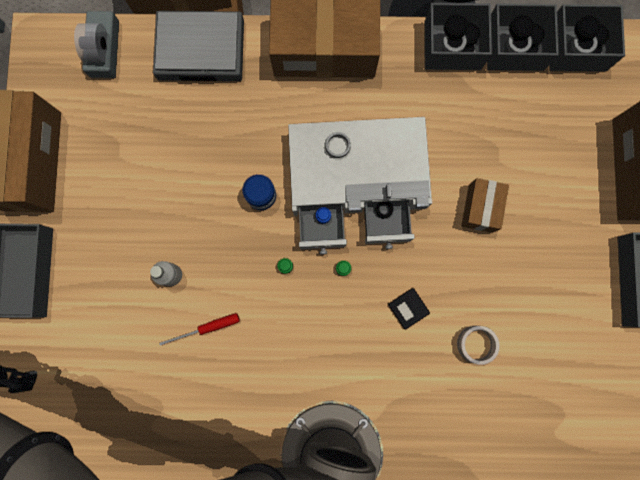

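View pics/wrist0.png

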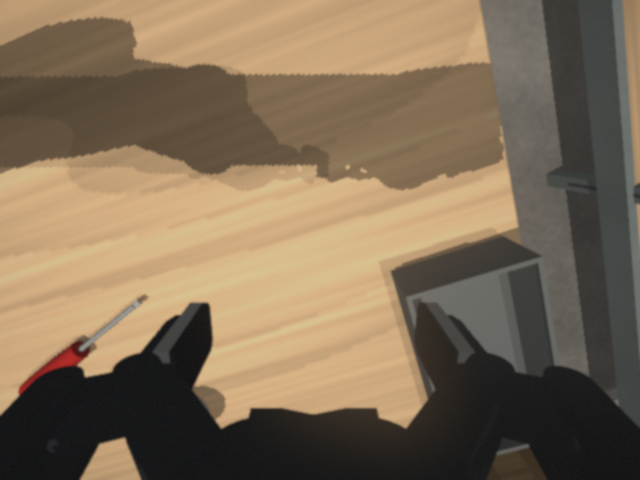

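```bash
python3 - <<'E'
from h import *
a=cv2.imread('pics/top0.png')[105:285,235:445]; cv2.imwrite('pics/topc.png',cv2.resize(a,None,fx=3.3,fy=3.3,interpolation=cv2.INTER_CUBIC))
a=cv2.imread('pics/scene0.png')[220:385,165:385]; cv2.imwrite('pics/scenec.png',cv2.resize(a,None,fx=3.5,fy=3.5,interpolation=cv2.INTER_CUBIC))
d=load('top0.png')
for u,v in [(289,125),(426,118),(431,204),(293,210)]: print(pix(d,u,v,.075))
E
```

```text
[0.77698957 0.1120881  0.075     ]
[ 0.79854838 -0.21715147  0.075     ]
[ 0.58862371 -0.22721161  0.075     ]
[0.56978402 0.09818496 0.075     ]
```

View pics/topc.png

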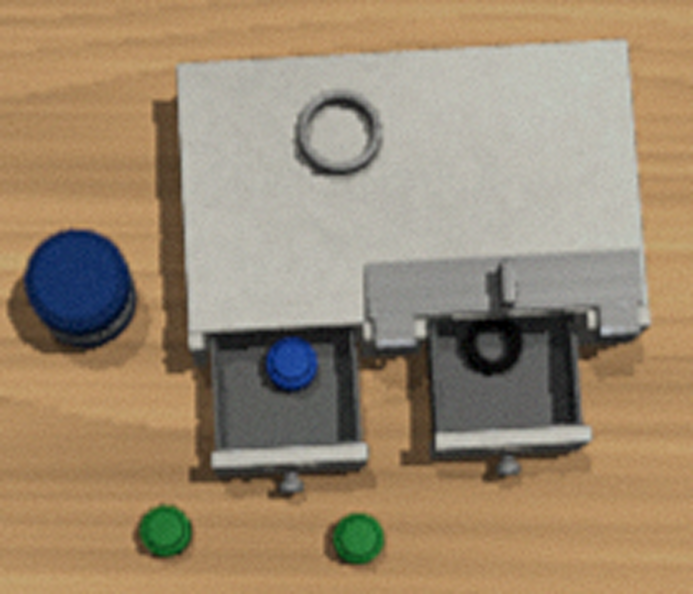

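View pics/scenec.png

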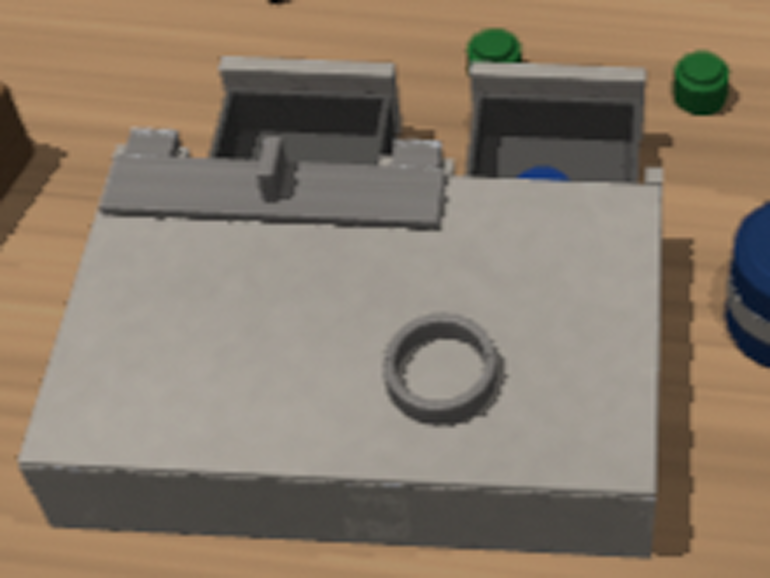

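```bash
cat > fit.py <<'E'
from h import *
from scipy.optimize import least_squares
np.set_printoptions(precision=4,suppress=True)
T=load('top0.png'); S=load('scene0.png')
tc=lambda u,v:(235+u/3.3,105+v/3.3); sc=lambda u,v:(165+u/3.5,220+v/3.5)
def W(p,c):
    c=np.atleast_2d(np.array(c,float)); k,s=np.cos(p[2]),np.sin(p[2])
    return np.c_[p[0]+k*c[:,0]-s*c[:,1],p[1]+s*c[:,0]+k*c[:,1],c[:,2]]
def pts(p):
    dl,dr,lb=p[3:6]
    return [(T,(.1,.165,.075),tc(178,63)),(T,(.1,-.165,.075),tc(628,40)),
     (S,(.1,-.165,.075),sc(20,463)),(S,(.1,.165,.075),sc(655,494)),
     (T,(-.112-dl,.1535,.07),tc(213,467)),(T,(-.112-dl,.0415,.07),tc(367,460)),
     (T,(-.112-dr,-.0065,.07),tc(437,447)),(T,(-.112-dr,-.1185,.07),tc(590,437)),
     (T,(-.06,-.0625-.098+lb,.083),tc(640,250)),(T,(-.06,-.0625+.098+lb,.083),tc(365,265)),
     (S,(-.06,-.0625-.098+lb,.083),sc(100,210)),(S,(-.06,-.0625+.098+lb,.083),sc(440,228)),
     (S,(-.112-dl,.1535,.07),sc(645,70)),(S,(-.112-dl,.0415,.07),sc(472,64)),
     (S,(-.112-dr,-.0065,.07),sc(397,64)),(S,(-.112-dr,-.1185,.07),sc(221,57))]
if __name__=="__main__":
    f=lambda p:np.concatenate([proj(d,W(p,c))[0]-np.array(q) for d,c,q in pts(p)])
    o=least_squares(f,[.68,-.05,0.05,.07,.07,0],loss='soft_l1'); p=o.x
    print(p); print(f(p).reshape(-1,2)); np.save('p.npy',p)
    R=cv2.Rodrigues(T['rvec'])[0]; print('topcam',-R.T@T['tvec'].ravel())
    print('Lface',W(p,(-.112-p[3],.0975,.04)),'Rface',W(p,(-.112-p[4],-.0625,.04)),'tab',W(p,(-.082,-.0625+p[5],.0955)))
    for u,v,z in[(165,530,.03),(358,538,.03)]: print('green',pix(T,*tc(u,v),z))
    from scipy.spatial.transform import Rotation as Ro
    print(Ro.from_rotvec([2.5497,1.8338,-.0017]).as_matrix())
E
python3 fit.py
```

```text
[ 0.6925 -0.0565  0.0679  0.0854  0.0796  0.0009]
[[-1.0889 -0.7311]
 [-0.5086 -1.099 ]
 [-1.6187 -0.6706]
 [ 0.257  -0.1321]
 [-0.8377 -0.5467]
 [ 0.0695 -0.9673]
 [-0.9066 -0.5383]
 [ 0.2864 -0.049 ]
 [-0.6653 -0.3315]
 [-0.3685 -0.4345]
 [-0.0439 -1.6876]
 [-0.7762 -2.5017]
 [ 0.3211 -1.1376]
 [-0.4721 -1.4819]
 [-0.7683 -0.466 ]
 [-0.2886 -0.5156]]
topcam [0.3413 0.0247 1.3638]
Lface [[0.4889 0.0274 0.04  ]] Rface [[ 0.5055 -0.1318  0.04  ]] tab [[ 0.6148 -0.1235  0.0955]]
green [0.4414 0.1173 0.03  ]
green [ 0.4376 -0.0239  0.03  ]
[[ 0.3181  0.948  -0.0003]
 [ 0.948  -0.3181 -0.0014]
 [-0.0014  0.0001 -1.    ]]
```

```bash
python3 - <<'E'
from h import *
d=load('wrist0.png');R=cv2.Rodrigues(d['rvec'])[0];C=-R.T@d['tvec'].ravel()
M=cv2.Rodrigues(np.array([2.5497,1.8338,-.0017]))[0]
print('cam in tool',M.T@(C-np.array([.2146,.6395,.2305])))
E
python3 -m handwheel '-44 38 0 0 0 -2 0;-89 76 0 0 0 -4 0;-133 114 0 0 0 -6 0;-177 152 0 0 0 -8 0;-221 190 0 0 0 -10 0;-266 227 0 0 0 -12 0;-310 265 0 0 0 -14 0;-354 303 0 0 0 -17 0;-399 341 0 0 0 -19 0;-443 379 0 0 0 -21 0;-487 417 0 0 0 -22.4 0;-487 417 0 0 0 -22.4 0'
```

```text
cam in tool [ 7.53532268e-05 -7.36583568e-02 -1.41743872e-01]
clock: 1.65
tcp_pos: [0.456, 0.0411, 0.2314]
orientation: [2.154, 2.285, -0.001]
contact_force: [-0.6, 0.4, -0.3]
grip_width: -0.0002
```

```bash
python3 - <<'E'
from h import *
from fit import W
p=np.load('p.npy'); d=snap('wrist','w1.png'); print(readout.get_obs()['tcp_pos'])
im=cv2.imread('pics/w1.png')
P=W(p,[(-.112-p[3],.1535,.07),(-.112-p[3],.0415,.07),(-.112-p[4],-.0065,.07),(-.112-p[4],-.1185,.07),(-.097,-.0675,.109),(-.097,-.0575,.109)])
for q in proj(d,P): print(q); cv2.drawMarker(im,tuple(int(x) for x in q),(0,0,255),0,14,1)
cv2.imwrite('pics/w1m.png',im)
E
```

```text
[0.4553 0.0438 0.2312]
[356.6707 258.2347]
[235.6862 259.1154]
[184.6371 265.3156]
[ 64.694  266.1816]
[113.728  379.3828]
[124.787  379.3159]
```

View pics/w1m.png

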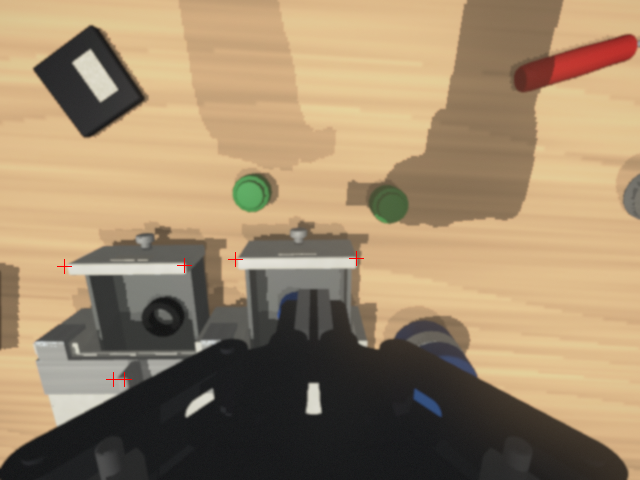

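Wrist view: right drawer face edge runs about (65–185, 266), the left one about (236–357, 259), and my fitted marks land near both. There are green cylinders on the table at (252,193) and (389,204).

Look-alikes, by pixel in the top picture:
- **Cartridge shape:** blue in the left drawer (323,215) is the one meant. The green ones at (285,266) and (343,268) stay untouched.
- **Rings:** the black seal ring at (384,210) is in the right drawer. The steel clamp ring (337,145) and the tape roll (479,345) are bystanders.
- **Tab:** (388,190) is the only upright one.
- **Drawer faces:** left (322,243) and right (388,238).

One close crop to check this.

```bash
python3 - <<'E'
from h import *
a=cv2.imread('pics/w1m.png')[170:400,30:410]; cv2.imwrite('pics/w1c.png',cv2.resize(a,None,fx=2.1,fy=2.1,interpolation=cv2.INTER_CUBIC))
E
```

```text
(no output)
```

View pics/w1c.png

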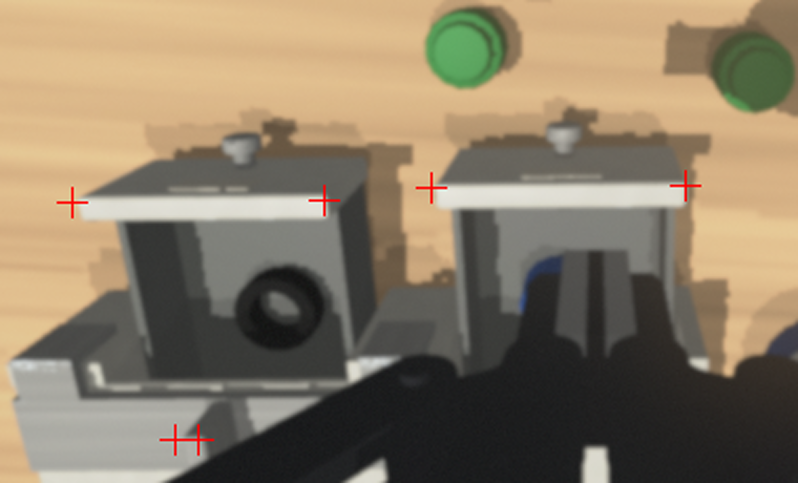

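```bash
python3 -m handwheel '0 0 50 0 0 0 0;0 0 100 0 0 0 0;0 0 140 0 0 0 0;0 0 165 0 0 0 0;0 0 178 0 0 0 0;0 0 178 0 0 0 0;0 4 178 0 0 0 0;0 8 178 0 0 0 0;0 12 178 0 0 0 0;0 16 178 0 0 0 0;0 20 178 0 0 0 0;0 24 178 0 0 0 0'; python3 -c "
from h import *
snap('wrist','w2.png')"
```

```text
clock: 3.2
tcp_pos: [0.4787, 0.0472, 0.0532]
orientation: [-2.145, -2.294, 0.001]
contact_force: [-2.3, -0.0, 1.2]
grip_width: -0.0
```

View pics/w2.png

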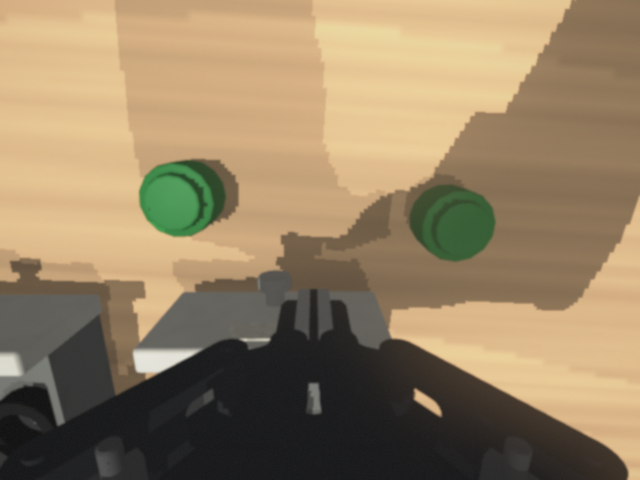

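The fingertips have met the left drawer's face: it reads 2.3 N, with the knob to the image left at (275,285) and both green cylinders clear. Pushing on.

```bash
python3 -m handwheel '0 3 0 0 0 0 0;0 8 0 0 0 0 0;0 15 0 0 0 0 0;0 23 0 0 0 0 0;0 31 0 0 0 0 0;0 39 0 0 0 0 0;0 47 0 0 0 0 0;0 55 0 0 0 0 0;0 62 0 0 0 0 0;0 68 0 0 0 0 0;0 73 0 0 0 0 0;0 76 0 0 0 0 0'
```

```text
clock: 4.75
tcp_pos: [0.5554, 0.0523, 0.0534]
orientation: [2.145, 2.295, 0.0]
contact_force: [-2.2, 0.5, -1.0]
grip_width: -0.0003
```

```bash
python3 -m handwheel '0 2 0 0 0 0 0;0 4 0 0 0 0 0;0 6 0 0 0 0 0;0 6 0 0 0 0 0'
```

```text
clock: 5.25
tcp_pos: [0.5614, 0.0527, 0.0534]
orientation: [2.145, 2.294, 0.001]
contact_force: [-0.9, -0.1, -0.2]
grip_width: 0.0
```

```bash
python3 -m handwheel '0 1 0 0 0 0 0;0 2 0 0 0 0 0;0 3 0 0 0 0 0;0 3 0 0 0 0 0'
```

```text
clock: 5.75
tcp_pos: [0.5615, 0.0527, 0.053]
orientation: [-2.143, -2.292, 0.005]
contact_force: [-8.1, 0.9, 6.1]
grip_width: 0.0
```

```bash
python3 -m handwheel '0 1 0 0 0 0 0;0 2 0 0 0 0 0;0 3 0 0 0 0 0;0 3 0 0 0 0 0'; python3 -m handwheel '0 -6 0 0 0 0 0;0 -15 0 0 0 0 0;0 -30 0 0 0 0 0;0 -30 0 0 0 0 0'
```

```text
clock: 6.25
tcp_pos: [0.5614, 0.0526, 0.0526]
orientation: [-2.14, -2.289, 0.012]
contact_force: [-16.4, -1.0, 13.5]
grip_width: -0.0
clock: 6.75
tcp_pos: [0.5356, 0.0509, 0.0532]
orientation: [-2.145, -2.294, 0.001]
contact_force: [-0.8, -0.1, 1.0]
grip_width: -0.0003
```

```bash
python3 -m handwheel '0 0 -40 0 0 0 0;0 -20 -90 0 0 0 0;-45 -45 -100 0 0 0 0;-100 -70 -100 0 0 0 0;-150 -74 -100 0 0 0 0;-180 -74 -100 0 0 0 0;-180 -74 -80 0 0 0 0;-180 -74 -40 0 0 0 0;-180 -74 -10 0 0 0 0;-180 -74 0 0 0 0 0;-180 -74 0 0 0 0 0'; python3 -c "
from h import *
snap('wrist','w3.png')"
```

```text
clock: 8.12
tcp_pos: [0.4753, -0.1336, 0.0533]
orientation: [-2.146, -2.294, 0.001]
contact_force: [0.5, -0.1, 0.3]
grip_width: -0.0002
```

View pics/w3.png

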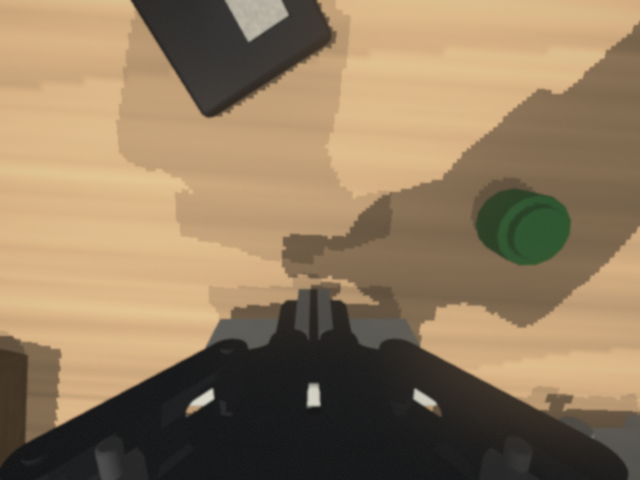

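The fingers stand before the right drawer's face, centred over the knob and in free air. The left drawer at lower right now looks flush.

```bash
python3 -m handwheel '0 4 0 0 0 0 0;0 9 0 0 0 0 0;0 14 0 0 0 0 0;0 18 0 0 0 0 0;0 22 0 0 0 0 0;0 26 0 0 0 0 0;0 32 0 0 0 0 0;0 39 0 0 0 0 0;0 46 0 0 0 0 0;0 54 0 0 0 0 0;0 62 0 0 0 0 0;0 70 0 0 0 0 0'; python3 -m handwheel '0 7 0 0 0 0 0;0 13 0 0 0 0 0;0 18 0 0 0 0 0;0 22 0 0 0 0 0;0 25 0 0 0 0 0;0 27 0 0 0 0 0;0 28 0 0 0 0 0'
```

```text
clock: 9.68
tcp_pos: [0.5455, -0.1286, 0.0532]
orientation: [-2.145, -2.295, 0.0]
contact_force: [-1.7, 1.0, -0.5]
grip_width: -0.0
clock: 10.55
tcp_pos: [0.5731, -0.1269, 0.0534]
orientation: [2.146, 2.295, 0.0]
contact_force: [-1.5, 1.4, -0.1]
grip_width: -0.0002
```

```bash
python3 -m handwheel '0 1 0 0 0 0 0;0 2 0 0 0 0 0;0 3 0 0 0 0 0;0 4 0 0 0 0 0;0 4 0 0 0 0 0'
```

```text
clock: 11.18
tcp_pos: [0.5739, -0.1269, 0.0531]
orientation: [-2.143, -2.29, 0.005]
contact_force: [-10.2, 1.9, 8.6]
grip_width: 0.0001
```

```bash
python3 -m handwheel '0 1 0 0 0 0 0;0 2 0 0 0 0 0;0 3 0 0 0 0 0;0 3 0 0 0 0 0'; python3 -m handwheel '0 -6 0 0 0 0 0;0 -15 0 0 0 0 0;0 -35 0 0 0 0 0;0 -35 -60 0 0 0 0;0 -35 -120 0 0 0 0;0 -35 -120 0 0 0 0;0 -35 -120 0 0 0 0'; python3 -c "
from h import *
for n in ('scene','top','wrist'): snap(n,n+'4.png')
a=cv2.imread('pics/top4.png')[105:285,235:445]; cv2.imwrite('pics/topc4.png',cv2.resize(a,None,fx=3.3,fy=3.3,interpolation=cv2.INTER_CUBIC))
a=cv2.imread('pics/scene4.png')[220:385,165:385]; cv2.imwrite('pics/scenec4.png',cv2.resize(a,None,fx=3.5,fy=3.5,interpolation=cv2.INTER_CUBIC))
"
```

```text
clock: 11.68
tcp_pos: [0.5739, -0.127, 0.0527]
orientation: [-2.141, -2.286, 0.01]
contact_force: [-17.6, 1.3, 13.5]
grip_width: -0.0001
clock: 12.55
tcp_pos: [0.5452, -0.1287, 0.1735]
orientation: [2.145, 2.294, 0.002]
contact_force: [-0.5, -0.8, -1.8]
grip_width: 0.0
```

View pics/topc4.png

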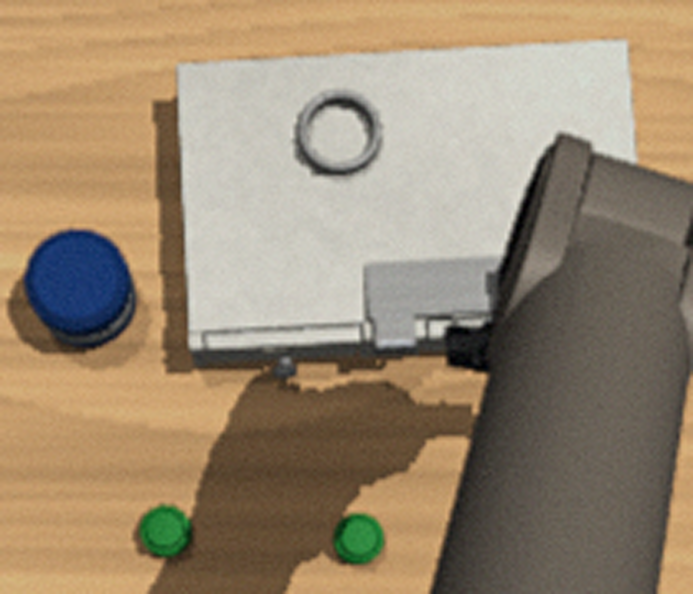

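View pics/scenec4.png

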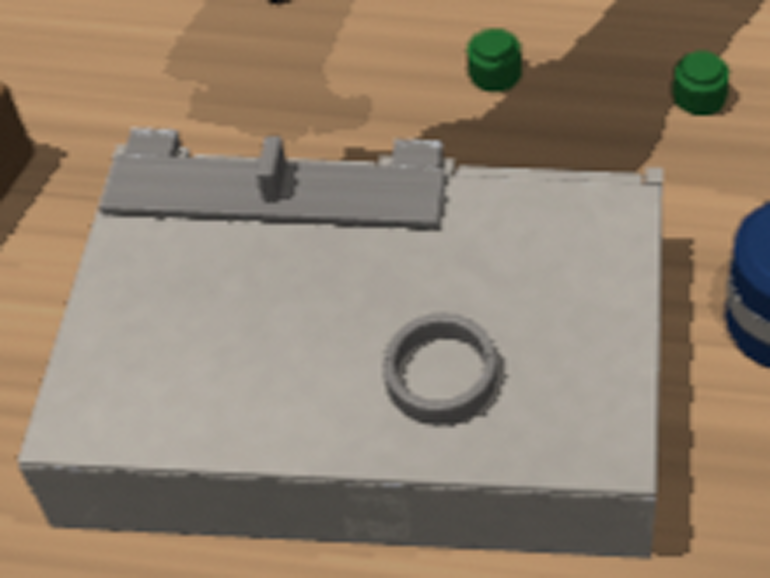

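View pics/wrist4.png

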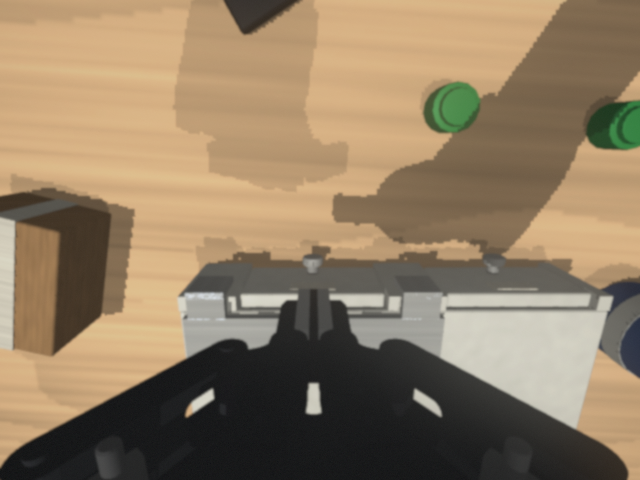

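Both drawers look flush with the pillars, at wrist (238–390,300) and (445–590,300). The tongues stand over the pillars at (205,300) and (420,300). Nothing else has moved. Next is the tab, from its right side.

```bash
python3 -m handwheel '-20 30 0 0 0 0 0;-41 70 0 0 0 0 0;-41 70 0 0 0 0 0;-41 70 0 0 0 0 0'; python3 -m handwheel '0 0 30 0 0 0 0;0 0 60 0 0 0 0;0 0 77 0 0 0 0;0 0 82 0 0 0 0;0 0 82 0 0 0 0'; python3 -c "
from h import *
snap('wrist','w5.png'); snap('scene','s5.png')
a=cv2.imread('pics/s5.png')[150:385,100:385]; cv2.imwrite('pics/s5c.png',cv2.resize(a,None,fx=2.5,fy=2.5,interpolation=cv2.INTER_CUBIC))"
```

```text
clock: 13.2
tcp_pos: [0.6164, -0.1649, 0.1718]
orientation: [-2.144, -2.293, 0.003]
contact_force: [-0.2, -0.4, -0.8]
grip_width: 0.0001
clock: 13.82
tcp_pos: [0.6178, -0.165, 0.0917]
orientation: [2.145, 2.294, 0.0]
contact_force: [-0.2, -0.0, -0.7]
grip_width: -0.0001
```

View pics/s5c.png

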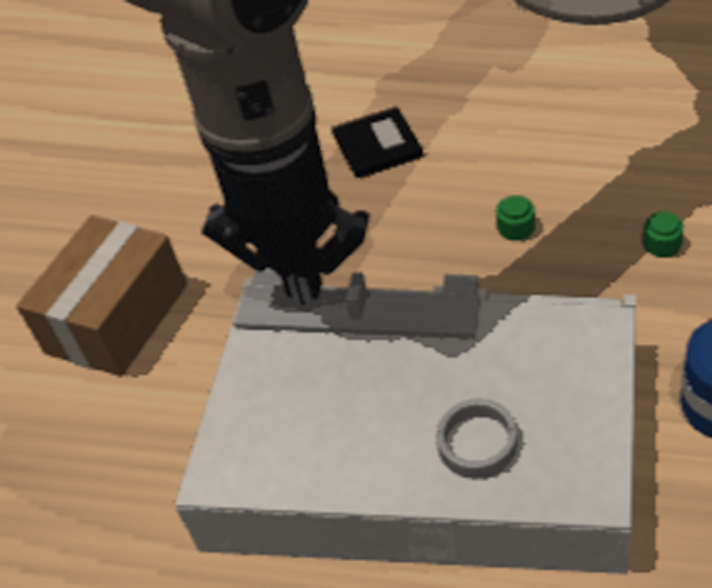

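View pics/w5.png

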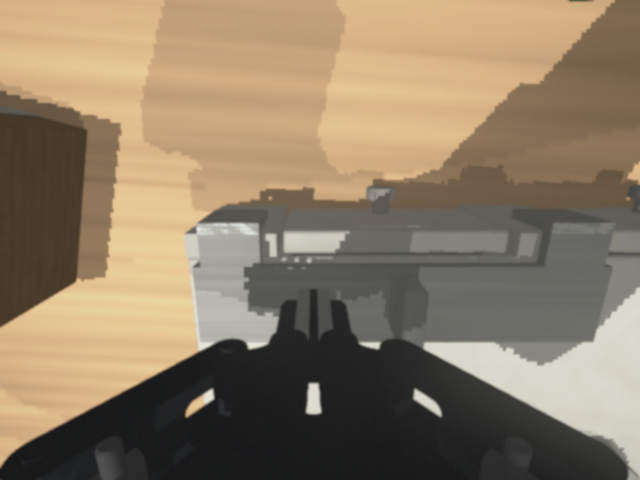

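The closed fingertips sit over the bar, right of the tab (scene crop: fingers (300,290), tab (357,293)), and the linkage is well above it. Pushing left.

```bash
python3 -m handwheel '5 0 0 0 0 0 0;10 0 0 0 0 0 0;14 0 0 0 0 0 0;18 0 0 0 0 0 0;22 0 0 0 0 0 0;26 0 0 0 0 0 0;30 0 0 0 0 0 0'; python3 -m handwheel '5 0 0 0 0 0 0;10 0 0 0 0 0 0;15 0 0 0 0 0 0;20 0 0 0 0 0 0;25 0 0 0 0 0 0;29 0 0 0 0 0 0;33 0 0 0 0 0 0;35 0 0 0 0 0 0'
```

```text
clock: 14.8
tcp_pos: [0.6156, -0.1356, 0.0913]
orientation: [2.146, 2.294, -0.001]
contact_force: [1.3, -3.1, -0.9]
grip_width: -0.0003
clock: 15.8
tcp_pos: [0.6132, -0.0998, 0.0913]
orientation: [-2.145, -2.295, 0.0]
contact_force: [-0.3, -2.3, -0.3]
grip_width: 0.0005
```

```bash
python3 -m handwheel '2 0 0 0 0 0 0;4 0 0 0 0 0 0;5 0 0 0 0 0 0;6 0 0 0 0 0 0;7 0 0 0 0 0 0;8 0 0 0 0 0 0;8 0 0 0 0 0 0'
```

```text
clock: 16.68
tcp_pos: [0.6127, -0.0931, 0.0913]
orientation: [2.146, 2.293, -0.001]
contact_force: [-0.4, -5.5, -0.6]
grip_width: -0.0003
```

```bash
python3 -m handwheel '1 0 0 0 0 0 0;2 0 0 0 0 0 0;3 0 0 0 0 0 0;4 0 0 0 0 0 0;4 0 0 0 0 0 0'
```

```text
clock: 17.3
tcp_pos: [0.6127, -0.093, 0.0914]
orientation: [2.146, 2.288, -0.004]
contact_force: [1.8, -12.6, -4.2]
grip_width: 0.0
```

```bash
python3 -m handwheel '1 0 0 0 0 0 0;2 0 0 0 0 0 0;3 0 0 0 0 0 0;3 0 0 0 0 0 0'; python3 -m handwheel '-8 0 0 0 0 0 0;-18 0 0 0 0 0 0;-30 0 0 0 0 0 0;-30 0 -30 0 0 0 0;-30 0 -80 0 0 0 0;-30 -50 -130 0 0 0 0;-40 -100 -150 0 0 0 0;-80 -150 -150 0 0 0 0;-130 -150 -150 0 0 0 0;-180 -150 -150 0 0 0 0;-200 -150 -150 0 0 0 0;-200 -150 -150 0 0 0 0'; python3 -c "
from h import *
for n in ('scene','top'): snap(n,n+'6.png')
a=cv2.imread('pics/top6.png')[105:285,235:445]; cv2.imwrite('pics/topc6.png',cv2.resize(a,None,fx=3.3,fy=3.3,interpolation=cv2.INTER_CUBIC))
a=cv2.imread('pics/scene6.png')[220:385,165:385]; cv2.imwrite('pics/scenec6.png',cv2.resize(a,None,fx=3.5,fy=3.5,interpolation=cv2.INTER_CUBIC))
"
```

```text
clock: 17.8
tcp_pos: [0.6126, -0.0929, 0.0915]
orientation: [2.146, 2.283, -0.007]
contact_force: [3.2, -18.8, -6.3]
grip_width: 0.0001
clock: 19.3
tcp_pos: [0.4755, -0.2965, 0.2414]
orientation: [2.149, 2.291, -0.001]
contact_force: [-1.0, 0.9, -0.1]
grip_width: -0.0002
```

View pics/topc6.png

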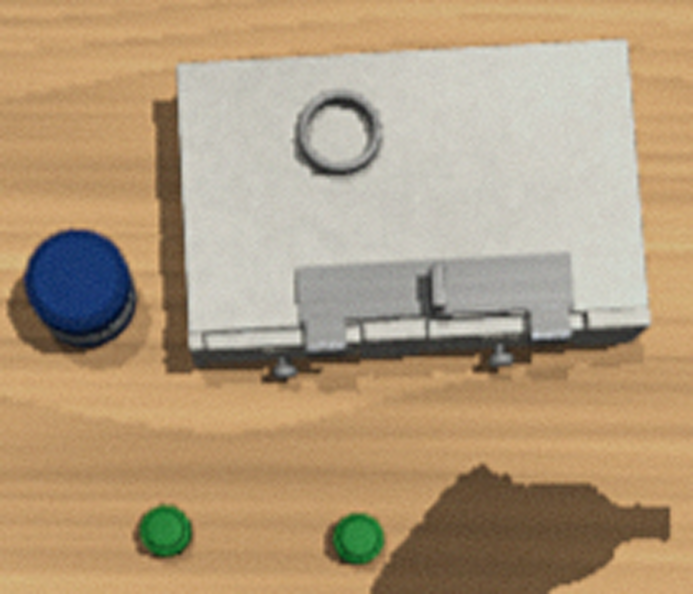

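View pics/scenec6.png

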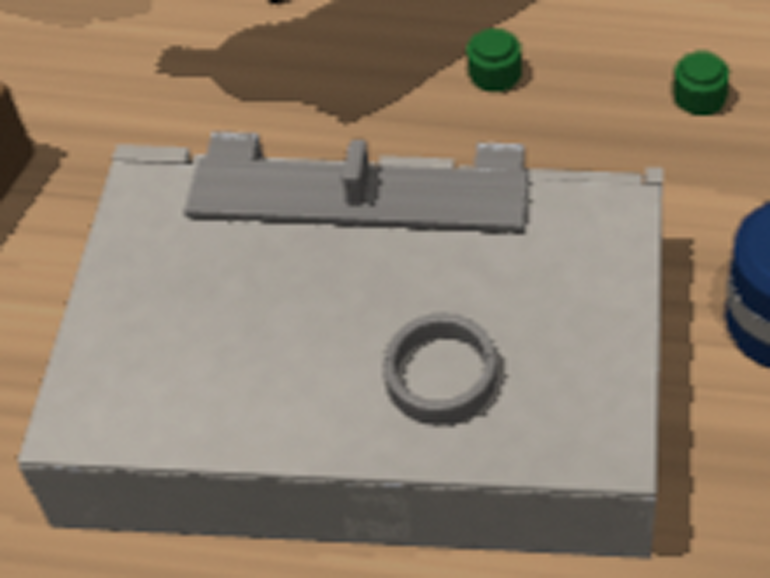

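View pics/top6.png

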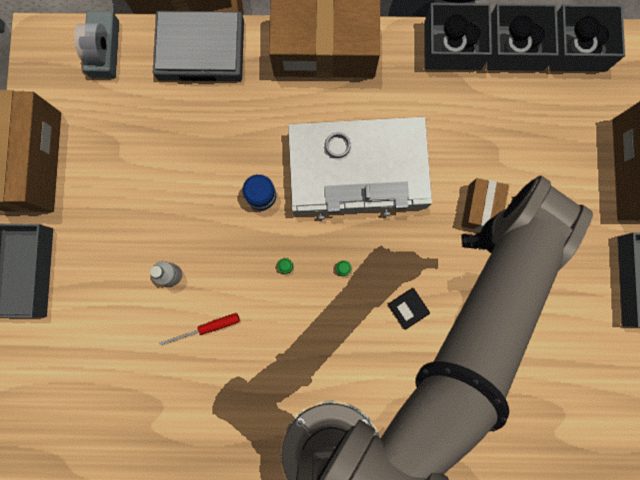

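The bar's left end went from crop (365,265) to (297,268), about 50 mm. Both tongues now cover the drawers' right edges, and the bystanders I can see are where they were. The hand hangs free at z = 0.24.

```bash
python3 -c "
from h import *
print(readout.get_obs()['contact_force'], workorder.hand_in())"
```

```text
the job is handed in; nothing more can be done
[ 0.56133522  0.0392896  -0.09307022] None
```

I pushed the left drawer shut, then the right, and only then slid the tab to the left until it stopped. I then lifted the hand away to about 0.24 m above the table and handed the job in at about 19.4 s.

**Drawers:** each stopped within about 1 mm of where the fit put it fully shut, and didn't move further at 16 N (left) and 18 N (right). Both look flush in the last pictures.

**Lock bar:** it stopped at 19 N on the fingers. The pictures show it moved about 50 mm, and both tongues cover the drawers' right edges.

**Other things:** the green cylinders, clamp ring, filter can, spray can, screwdriver and gasket pack look unmoved, and the force read about 0 at the end.

**Not seen at the end:**
- The seal ring and blue cartridge are hidden in the shut drawers. They were last seen in the first pictures, before any pushing.
- In the last top view the arm hid the tape roll and part of the carton. The hand passed near the carton only at about 0.24 m height.

My fitted marks were about 3–4 mm off in the wrist camera, which did not affect the pushes.

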